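# Raise the hood sash and fetch the brown bottle

### The job

Push the clear sash of the small fume hood up its sloping guides, right to the top, where it stays up by itself, then reach in for the brown bottle with the white cap and stand it upright in the white tray beside the hood. Leave the sash up, and leave the small green-capped bottle in the hood standing where it is.

Things in the scene. Friction and masses are not known exactly. Their poses are not given: they have to be found in the camera images.
- sash_handle (a point): Black upright grip in the middle of the blue lower edge of the clear sash: 18 mm thick along y, 24 mm along x, 60 mm tall; point 38 mm above its foot, 22 mm below its top. z up, x level, straight back into the hood. Sash down, the point is 106 mm above the table, 8 mm behind the hood's front. The pane rises at 45 degrees behind the grip's foot.
- sash (a joint): Travel of the sash up its 45 degree guides, m: 0 shut, 0.26 at the upper stop (the grip then is 184 mm higher and 184 mm further along its x). Lifting takes 4 to 6 N. Let go below 0.13 it slides shut; above 0.16 friction holds it. Fully up, the space from the hood's front to the grip is open from above. The hood is white, 376 mm wide, 250 deep, roof 200 high.
- amber_bottle_center (a point): Brown bottle with white cap, 44 mm in diameter, 85 mm tall, 0.07 to 0.14 kg; point on its axis, 42.5 mm over its foot, z up. Body 65 mm tall, cap 34 mm in diameter. It stands on the hood's floor (6 mm above the table), about 85 mm behind the hood's front, 60 mm left or right of its middle. The hood is 360 mm wide inside; its front sill is 34 mm high.
- tray_in (a point): Centre of the inner floor (5 mm above the table) of the fixed square white tray, 130 mm outside, 120 mm inside, rim 16 mm above the table; z up, x and y along its sides. It stands on the table to the left of the hood.
- green_dropper_center (a point): Small white bottle with a green screw cap, 30 mm in diameter and 62 mm tall; this point is half-way up its axis. It stands in the hood about 120 mm to the left or right of the brown bottle and is to be left alone.
Mind the look-alikes: they are no part of the job. What is shaped like the part that bears tray_in but pink is not meant.

How it is judged:
By the outcome, as a careful person would: the job done as asked, in the order asked, and still so for the second after the job is handed in, with the robot touching nothing.
It also fails if it takes over 54 s, if anything falls off the work surface, if the arm or the gripper's body presses on something with over 40 N, if the wrist force passes 120 N, or if a joint passes its speed limit or range.

### The arm

A 6-joint arm with a two-finger parallel gripper is mounted at the origin on a cart in front of the work surface, level with it; the furniture and walls round the work are solid. World frame = base frame: x ahead of the robot, y to its left, z up, the work surface at z = 0. Lengths are in m, angles in rad, forces in N, time in s.
With the tool pointing down it reaches from about 0.275 to 0.75 m from the base axis. Payload 10.2 kg.
Tool frame: the origin (TCP) lies at the centre of the arm's flange, where the gripper is bolted on; the fingertips stand 166 mm ahead of it and the grasp point (between the pads) lies 147 mm ahead of it (arm.pinch_z is the distance from the TCP to the grasp point, in m); z points along the fingers, y is the line along which they close (so a half turn about z gives the same grasp; the last joint's range is limited). The gripper opens to 88 mm and grips with 3 to 60 N. Pads are 18 mm wide; open, the fingers measure 123 mm over their backs; the gripper's body (75 mm by 187 mm) begins 45 mm behind the grasp point.
Start: joints at [1.12, 0.313, 1.498, -0, 1.331, -0.223], TCP at [0.119, 0.511, 0.405] pointing down, gripper open.
Joint ranges: [-2.94, 2.94], [-0.97, 2.17], [0.19, 2.56], [-1.23, 4.37], [0.02, 3.11], [-2.88, 2.88]. Speed limits (rad/s): [2.39, 2.39, 3.01, 3.14, 3.14, 3.14].

### API

Orientations are given as a unit quaternion [x, y, z, w].
In Python, from workcell import monitor, imaging, arm gives the robot as it stands. The module is installed in compiled form; this text tells all that it offers.
- The arm moves only by the tool play_rows, never from a script. Its argument "steps" is a list of rows, each an object with "travel": the shift along the tool's x, y, z in m, a list of three; "twist": the turn, a rotation vector about the tool's x, y, z in rad, a list of three; "gripper": the finger opening in m, from 0 to 0.0881. In form: [{"travel": [dx, dy, dz], "twist": [wx, wy, wz], "gripper": gripper}, ...]. A call has exactly 8 rows; each row shifts and turns the commanded pose from where the row before left it, along the tool's axes as they then stand; what a row does not reach is not made up. A row lasts 1/10 s, in which the tool goes at most 50 mm and 8.59 degrees, less where a joint would pass 70% of its speed; a pose out of reach is approached as far as the arm can. A call with a gripper value outside its range is refused whole. The fingers move at their own pace and stop on an object; "force" is the grip in N (left out, the last holds). Time passes only in rows, so rows that do not move let the fingers close, or fill a call up. It gives the time, the measured TCP pose, the force, the opening and the grip force at its end, in the units of the state.
- monitor.get_state(): the state, without advancing time (a new reading comes with each control period).
- imaging.get_image(name): name is "scene" or "top"; returns (picture, depth): 480x640x3 uint8, blue, green, red; 480x640 float32, m along the optical axis (not along the pixel's ray), 0 where there is no reading.
- imaging.camera_model(name): a dict with "K" (3x3 intrinsics, pixels), "xyz" and "attitude" of the camera in the world. Camera axes: x right, y up, looking along -z (the intrinsics and any distortion apply to the point x, -y, -z); pixel columns grow to the right and rows downward; lengths in m; the calibration is good to about 2 mm. A picture is of the moment at which its call begins. camera_model takes no time and is no camera call.
- arm.sign_off(): hands the job in; it is judged then, once.
The state is a dict: "time_s": time; "joint_positions": joint angles; "qd": joint speeds; "tau": joint torques, N m; "position": TCP position; "tcp_rot": TCP orientation; "force": force on the tool from outside, world axes, zero at the start; "ft_torque": the same for the moment, N m; "gripper_width": finger opening in m; "grasp_force": force on a finger pad.
Only numpy, scipy, OpenCV 4.12 (cv2) and the standard library are available. Lean on these libraries where they do the work, as an engineer would, in place of code of your own. Each camera call takes 0.05 s, during which the arm holds its last target. There are 200 camera calls.

## Working session

There is one attempt and no reset: what is moved stays moved. The work goes in short steps, Python scripts to look and compute and a tool call to move; the robot and the scene stay as the last step left them, time stands still between calls to the robot, and variables do not carry over. Pictures are saved under pics/ and viewed, at most 10 in all, crops included, and the job is handed in when it is done.

Besides the shell and the picture viewer there is one more tool, called after "Request:" in YAML: its name, and indented under it one key for each argument. play_rows: Moves the arm, as the interface text tells. Its arguments: {"type":"object","properties":{"steps":{"type":"array"},"force":{"type":"number"}},"required":["steps"]}

```bash
mkdir -p pics; cat > h.py <<'E'
import numpy as np, cv2
from scipy.spatial.transform import Rotation as R
from workcell import monitor, imaging, arm
def cam(n):
    m=imaging.camera_model(n); a=np.array(m["attitude"],float)
    Rm=a if a.shape==(3,3) else R.from_quat(a).as_matrix()
    return np.array(m["K"]),np.array(m["xyz"]),Rm,m
def ray(n,u,v):
    K,o,Rm,m=cam(n); D=m.get("dist",m.get("distortion"))
    p=cv2.undistortPoints(np.array([[[u,v]]],float),K,None if D is None else np.array(D,float))[0,0]
    return o,Rm@np.array([p[0],-p[1],-1])
def plane(n,u,v,z):
    o,d=ray(n,u,v); return o+d*(z-o[2])/d[2]
def pt(n,u,v,depth):
    o,d=ray(n,u,v); return o+d*depth
E
python3 - <<'E'
from h import *
for n in("scene","top"):
    im,d=imaging.get_image(n); cv2.imwrite(f"pics/{n}0.png",im); np.save(f"{n}0.npy",d); print(n,imaging.camera_model(n))
print(monitor.get_state())
E
```

```text
scene {'K': array([[572.11605774,   0.        , 317.48941507],
       [  0.        , 572.11605774, 241.23923096],
       [  0.        ,   0.        ,   1.        ]]), 'xyz': array([-0.71961479,  0.99354324,  0.88055531]), 'attitude': array([-0.23994688,  0.44474756,  0.7484502 , -0.4294734 ])}
top {'K': array([[517.67974645,   0.        , 326.77398004],
       [  0.        , 517.67974645, 242.41950282],
       [  0.        ,   0.        ,   1.        ]]), 'xyz': array([0.43227289, 0.27084549, 1.36950388]), 'attitude': array([ 0.00518163, -0.01264027, -0.69650424,  0.71742263])}
{'time_s': 0.1, 'joint_positions': array([ 1.11957258e+00,  3.13416866e-01,  1.49835409e+00,  1.00225053e-06,
        1.33100456e+00, -2.23393351e-01]), 'qd': array([-0.00029457,  0.00043499, -0.00223387, -0.00027448,  0.00074255,
       -0.00026653]), 'tau': array([ 3.87426626e-03, -4.02811861e+01, -2.52643079e+01,  6.97216624e-02,
        3.41777969e-02, -4.69636268e-05]), 'position': array([0.1185749 , 0.51140592, 0.40420915]), 'tcp_rot': array([ 1.13669084e-01,  9.93518490e-01, -5.57940677e-04, -1.96192005e-04]), 'force': array([-0.01515109,  1.07318794, -0.05346045]), 'ft_torque': array([0.00657536, 0.00012878, 0.00323687]), 'grasp_force': 0.0, 'gripper_width': 0.0882898580845171}
```

View pics/scene0.png

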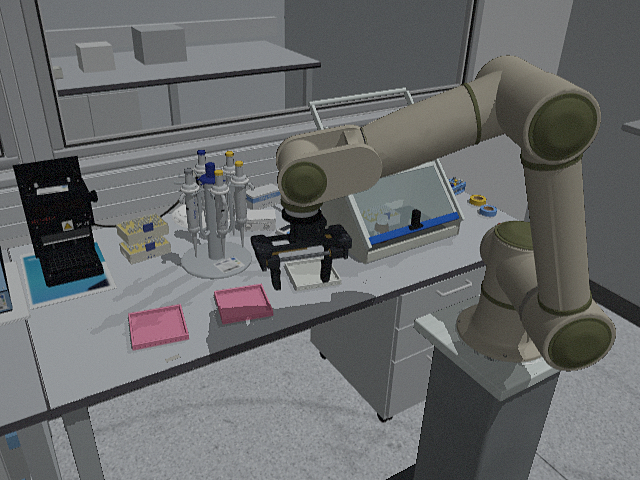

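View pics/top0.png

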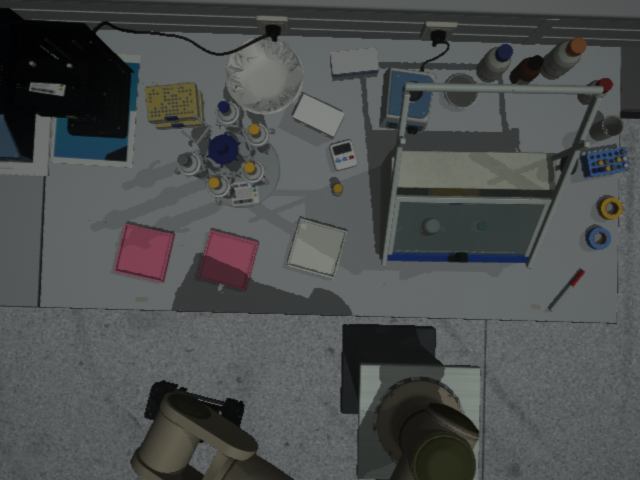

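Top view: the handle is at (458,257) and the white tray at (318,247), with two pink look-alikes at (145,251) and (229,259). In the hood there is a white cap at (432,226) and a green cap at (482,226). I'll confirm in a crop and measure.

```bash
python3 - <<'E'
from h import *
im=cv2.imread("pics/top0.png"); d=np.load("top0.npy")
cv2.imwrite("pics/crop1.png",cv2.resize(im[170:290,280:560],None,fx=2.8,fy=2.8,interpolation=cv2.INTER_CUBIC))
hsv=cv2.cvtColor(im,cv2.COLOR_BGR2HSV)
# blue edge
b=cv2.inRange(hsv,(105,150,60),(130,255,255)); b[:, :380]=0;b[:,535:]=0;b[:240]=0
ys,xs=np.nonzero(b); print("blue",xs.min(),xs.max(),ys.min(),ys.max())
l=cv2.fitLine(np.c_[xs,ys].astype(np.float32),cv2.DIST_L2,0,.01,.01).ravel()
P=[plane("top",u,l[3]+(u-l[2])*l[1]/l[0],0.068) for u in(xs.min(),xs.max())]
print(P, np.degrees(np.arctan2(*(P[0]-P[1])[:2])),"mid",(P[0]+P[1])/2)
# grip top: dark
k=(im.max(2)<45).astype(np.uint8); k[:245]=0;k[268:]=0;k[:,:445]=0;k[:,475:]=0
ys,xs=np.nonzero(k);print("grip",xs.min(),xs.max(),ys.min(),ys.max()); 
print("grip med depth pts",pt("top",np.median(xs),np.median(ys),np.median(d[k>0])), plane("top",xs.mean(),ys.mean(),.128))
# tray
w=cv2.inRange(hsv,(0,0,120),(179,50,255)); w[:,:283]=0;w[:,352:]=0;w[:210]=0;w[282:]=0
c=max(cv2.findContours(w,0,2)[0],key=cv2.contourArea); r=cv2.minAreaRect(c); print("tray",r)
T=[plane("top",*p,.016) for p in cv2.boxPoints(r)]; print(np.round(T,4),np.mean(T,0), np.linalg.norm(T[0]-T[1]),np.linalg.norm(T[2]-T[1]))
for n,(u,v),z in(("white cap",(432,226),.091),("green",(482,226),.068)):
    print(n,plane("top",u,v,z),pt("top",u,v,d[v,u]))
E
```

```text
blue 388 527 254 262
[array([0.43426985, 0.10253045, 0.068     ]), array([ 0.43988023, -0.24871892,  0.068     ])] -0.915086781648239 mid [ 0.43707504 -0.07309423  0.068     ]
grip 448 467 252 261
grip med depth pts [ 0.43821024 -0.06492707  0.10252957] [ 0.43841264 -0.05803325  0.128     ]
tray ((312.632080078125, 255.53773498535156), (43.26856994628906, 25.68642234802246), 15.945395469665527)
[[0.4126 0.356  0.016 ]
 [0.4777 0.3396 0.016 ]
 [0.4498 0.2299 0.016 ]
 [0.3848 0.2465 0.016 ]] [0.43124996 0.29298744 0.016     ] 0.06707774470113015 0.11313371659630547
white cap [ 0.51313519 -0.00162555  0.091     ] [0.50978377 0.00966729 0.14398892]
green [ 0.51839489 -0.13302511  0.068     ] [ 0.51341179 -0.10965681  0.14330614]
```

View pics/crop1.png

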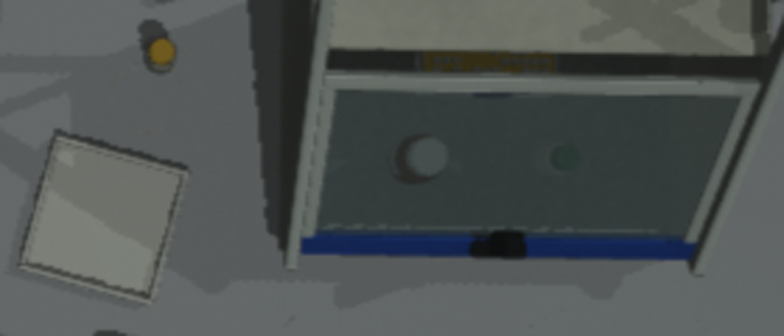

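The crop confirms it: the amber bottle's white cap is at (432,226), left of the hood's middle, and the green cap is at (482,226). The only white tray is at (317,248). I'm refining these numbers by hand-read corners.

```bash
python3 - <<'E'
from h import *
f=lambda x,y:(280+(x+.5)/2.8-.5,170+(y+.5)/2.8-.5)
C=[plane("top",*f(*p),.016) for p in((57,132),(187,172),(152,300),(20,267))]
print(np.round(C,4),np.mean(C,0),[np.linalg.norm(C[i]-C[i-1]) for i in range(4)])
print("grip top l/r",[plane("top",*f(*p),.128) for p in((492,243),(525,243))])
print("blue ends",[plane("top",*f(*p),.068) for p in((303,243),(692,252))])
print("cap",plane("top",*f(429,156),.091),"green",plane("top",*f(566,156),.068))
# scene view: grip & tray
im=cv2.imread("pics/scene0.png"); d=np.load("scene0.npy")
k=(im.max(2)<40).astype(np.uint8); k[:200]=0;k[235:]=0;k[:,:405]=0;k[:,428:]=0
ys,xs=np.nonzero(k); print(xs.min(),xs.max(),ys.min(),ys.max())
v0=ys.min(); row=xs[ys==v0+3]; print("scene grip top", plane("scene",row.mean(),v0+2,.128), pt("scene",xs.mean(),ys.mean(),np.median(d[k>0])))
k2=(im.max(2)<45); 
dt=np.load("top0.npy")
for u,v in((456,257),(460,257),(463,257)): print(pt("top",u,v,dt[v,u]))
E
```

```text
[[0.5315 0.329  0.016 ]
 [0.4977 0.2064 0.016 ]
 [0.3773 0.2357 0.016 ]
 [0.4045 0.3596 0.016 ]] [0.45276576 0.28266333 0.016     ] [np.float64(0.13067203045075845), np.float64(0.12715205811089308), np.float64(0.12391895163252897), np.float64(0.12687108801023209)]
grip top l/r [array([ 0.43919305, -0.0518646 ,  0.128     ]), array([ 0.44002922, -0.08027091,  0.128     ])]
blue ends [array([0.43451549, 0.10280705, 0.068     ]), array([ 0.43673941, -0.24832822,  0.068     ])]
cap [ 0.51470773 -0.00380561  0.091     ] green [ 0.51991594 -0.1325392   0.068     ]
409 422 209 229
scene grip top [ 0.43696423 -0.06792022  0.128     ] [ 0.43272186 -0.0653708   0.10126519]
[ 0.43809083 -0.06145444  0.09699337]
[ 0.43823776 -0.06327993  0.12694706]
[ 0.43844332 -0.0701088   0.12843159]
```

Request:
play_rows:
  steps:
    - {"travel":[0,0,0],"twist":[0,0,-0.08],"gripper":0.07}
    - {"travel":[0,0,0],"twist":[0,0,-0.08],"gripper":0.07}
    - {"travel":[0,0,0],"twist":[0,0,-0.085],"gripper":0.07}
    - {"travel":[-0.04,-0.04,0],"twist":[0,0,0],"gripper":0.07}
    - {"travel":[-0.04,-0.03,0],"twist":[0,0,0],"gripper":0.07}
    - {"travel":[-0.04,-0.03,0],"twist":[0,0,0],"gripper":0.07}
    - {"travel":[-0.04,-0.03,0],"twist":[0,0,0],"gripper":0.07}
    - {"travel":[-0.04,-0.03,0],"twist":[0,0,0],"gripper":0.07}

```text
time_s: 0.9
position: [0.3178, 0.358, 0.4046]
tcp_rot: [-0.009, 1.0, -0.0, -0.0]
force: [0.3, 1.6, 0.5]
gripper_width: 0.0698
grasp_force: 0.0
```

Request:
play_rows:
  steps:
    - {"travel":[-0.01,-0.045,0],"twist":[0,0,0],"gripper":0.06}
    - {"travel":[-0.01,-0.045,0],"twist":[0,0,0],"gripper":0.06}
    - {"travel":[-0.01,-0.045,0],"twist":[0,0,0],"gripper":0.06}
    - {"travel":[-0.01,-0.045,0],"twist":[0,0,0],"gripper":0.06}
    - {"travel":[-0.01,-0.045,0],"twist":[0,0,0],"gripper":0.06}
    - {"travel":[-0.01,-0.045,0],"twist":[0,0,0],"gripper":0.06}
    - {"travel":[-0.01,-0.045,0],"twist":[0,0,0],"gripper":0.06}
    - {"travel":[-0.01,-0.045,0],"twist":[0,0,0],"gripper":0.06}

```text
time_s: 1.7
position: [0.4027, -0.001, 0.4047]
tcp_rot: [-0.008, 1.0, 0.0, 0.0]
force: [1.2, 0.6, -0.3]
gripper_width: 0.0602
grasp_force: 0.0
```

Request:
play_rows:
  steps:
    - {"travel":[-0.017,-0.035,0],"twist":[0,0,0],"gripper":0.05}
    - {"travel":[-0.017,-0.035,0],"twist":[0,0,0],"gripper":0.05}
    - {"travel":[0,0,0.035],"twist":[0,0,0],"gripper":0.05}
    - {"travel":[0,0,0.035],"twist":[0,0,0],"gripper":0.05}
    - {"travel":[0,0,0.0],"twist":[0,0,0],"gripper":0.05}
    - {"travel":[0,0,0],"twist":[0,0,0],"gripper":0.05}
    - {"travel":[0,0,0],"twist":[0,0,0],"gripper":0.05}
    - {"travel":[0,0,0],"twist":[0,0,0],"gripper":0.05}

```text
time_s: 2.5
position: [0.4382, -0.0684, 0.3362]
tcp_rot: [-0.009, 1.0, -0.001, 0.001]
force: [-0.1, 0.2, -0.3]
gripper_width: 0.0499
grasp_force: 0.0
```

```bash
python3 - <<'E'
from h import *
im,d=imaging.get_image("scene"); cv2.imwrite("pics/s1.png",cv2.resize(im[150:290,300:500],None,fx=4,fy=4))
E
```

```text
(no output)
```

View pics/s1.png

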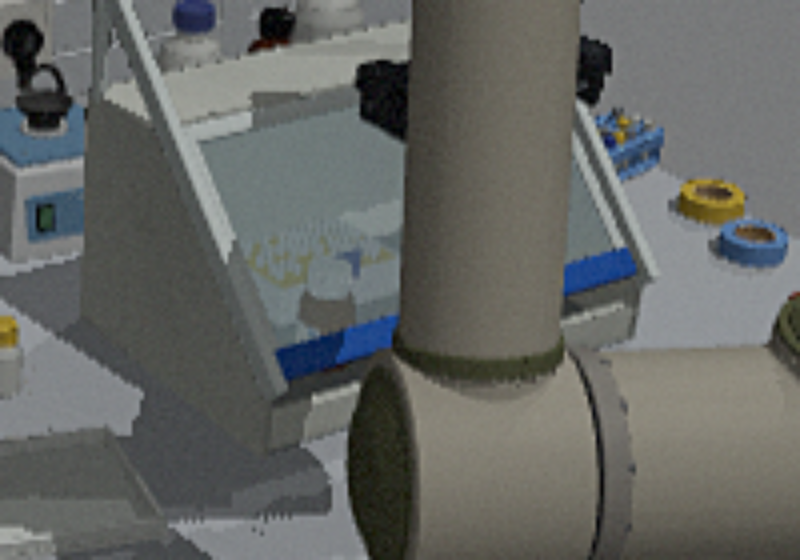

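The arm hides the grip in the scene view. The brown body shows below the white cap at crop (330,290), which confirms the bottle. I'm lowering with 50 mm opening, which is ample margin for the 18 mm grip, and watching the force.

Request:
play_rows:
  steps:
    - {"travel":[0,-0.002,0.02],"twist":[0,0,0],"gripper":0.05}
    - {"travel":[0,0,0.02],"twist":[0,0,0],"gripper":0.05}
    - {"travel":[0,0,0.02],"twist":[0,0,0],"gripper":0.05}
    - {"travel":[0,0,0.02],"twist":[0,0,0],"gripper":0.05}
    - {"travel":[0,0,0.003],"twist":[0,0,0],"gripper":0.05}
    - {"travel":[0,0,0],"twist":[0,0,0],"gripper":0.03}
    - {"travel":[0,0,0],"twist":[0,0,0],"gripper":0.01}
    - {"travel":[0,0,0],"twist":[0,0,0],"gripper":0.005}
  force: 30

```text
time_s: 3.35
position: [0.4382, -0.0706, 0.2527]
tcp_rot: [-0.009, 1.0, -0.0, 0.001]
force: [-0.8, 0.5, 0.4]
gripper_width: 0.0282
grasp_force: 0.0
```

Request:
play_rows:
  steps:
    - {"travel":[0,0,0],"twist":[0,0,0],"gripper":0.005}
    - {"travel":[0,0,0],"twist":[0,0,0],"gripper":0.005}
    - {"travel":[0,0,0],"twist":[0,0,0],"gripper":0.005}
    - {"travel":[0,0,0],"twist":[0,0,0],"gripper":0.005}
    - {"travel":[-0.005,0,-0.005],"twist":[0,0,0],"gripper":0.005}
    - {"travel":[-0.005,0,-0.005],"twist":[0,0,0],"gripper":0.005}
    - {"travel":[0,0,0],"twist":[0,0,0],"gripper":0.005}
    - {"travel":[0,0,0],"twist":[0,0,0],"gripper":0.005}

```text
time_s: 4.15
position: [0.4481, -0.071, 0.2622]
tcp_rot: [-0.009, 1.0, -0.001, 0.0]
force: [-1.7, -6.4, 0.7]
gripper_width: 0.0178
grasp_force: 30.0
```

Request:
play_rows:
  steps:
    - {"travel":[-0.015,0,-0.015],"twist":[0,0,0],"gripper":0.005}
    - {"travel":[-0.015,0,-0.015],"twist":[0,0,0],"gripper":0.005}
    - {"travel":[-0.015,0,-0.015],"twist":[0,0,0],"gripper":0.005}
    - {"travel":[-0.015,0,-0.015],"twist":[0,0,0],"gripper":0.005}
    - {"travel":[-0.015,0,-0.015],"twist":[0,0,0],"gripper":0.005}
    - {"travel":[-0.015,0,-0.015],"twist":[0,0,0],"gripper":0.005}
    - {"travel":[-0.015,0,-0.015],"twist":[0,0,0],"gripper":0.005}
    - {"travel":[-0.015,0,-0.015],"twist":[0,0,0],"gripper":0.005}

```text
time_s: 4.95
position: [0.5682, -0.0693, 0.382]
tcp_rot: [-0.008, 1.0, -0.001, -0.001]
force: [-1.1, -9.8, -4.9]
gripper_width: 0.0178
grasp_force: 30.0
```

Request:
play_rows:
  steps:
    - {"travel":[-0.01,-0.001,-0.01],"twist":[0,0,0],"gripper":0.005}
    - {"travel":[-0.01,-0.001,-0.01],"twist":[0,0,0],"gripper":0.005}
    - {"travel":[-0.01,0,-0.01],"twist":[0,0,0],"gripper":0.005}
    - {"travel":[-0.01,0,-0.01],"twist":[0,0,0],"gripper":0.005}
    - {"travel":[-0.008,0,-0.008],"twist":[0,0,0],"gripper":0.005}
    - {"travel":[-0.005,0,-0.005],"twist":[0,0,0],"gripper":0.005}
    - {"travel":[-0.002,0,-0.002],"twist":[0,0,0],"gripper":0.005}
    - {"travel":[0,0,0],"twist":[0,0,0],"gripper":0.005}

```text
time_s: 5.75
position: [0.6227, -0.0691, 0.4362]
tcp_rot: [-0.009, 1.0, 0.0, -0.002]
force: [-6.8, 2.5, -0.4]
gripper_width: 0.0178
grasp_force: 30.0
```

Request:
play_rows:
  steps:
    - {"travel":[-0.002,0,-0.002],"twist":[0,0,0],"gripper":0.005}
    - {"travel":[-0.002,0,-0.002],"twist":[0,0,0],"gripper":0.005}
    - {"travel":[0,0,0],"twist":[0,0,0],"gripper":0.005}
    - {"travel":[0,0,0],"twist":[0,0,0],"gripper":0.005}
    - {"travel":[0,0,0],"twist":[0,0,0],"gripper":0.005}
    - {"travel":[0,0,0],"twist":[0,0,0],"gripper":0.005}
    - {"travel":[0,0,0],"twist":[0,0,0],"gripper":0.005}
    - {"travel":[0,0,0],"twist":[0,0,0],"gripper":0.005}

```text
time_s: 6.55
position: [0.6256, -0.0694, 0.4364]
tcp_rot: [-0.008, 1.0, 0.001, -0.009]
force: [-24.8, 2.0, -13.7]
gripper_width: 0.018
grasp_force: 30.0
```

The sash is against its upper stop. I'm relaxing, opening and rising off the grip.

Request:
play_rows:
  steps:
    - {"travel":[0.002,0,0.002],"twist":[0,0,0],"gripper":0.005}
    - {"travel":[0.001,0,0.001],"twist":[0,0,0],"gripper":0.05}
    - {"travel":[0,0,0],"twist":[0,0,0],"gripper":0.05}
    - {"travel":[0,0,0],"twist":[0,0,0],"gripper":0.05}
    - {"travel":[0,0,0],"twist":[0,0,0],"gripper":0.05}
    - {"travel":[0,0,-0.02],"twist":[0,0,0],"gripper":0.06}
    - {"travel":[0,0,-0.03],"twist":[0,0,0],"gripper":0.06}
    - {"travel":[0,0,-0.03],"twist":[0,0,0],"gripper":0.06}

```text
time_s: 7.35
position: [0.6239, -0.0693, 0.5188]
tcp_rot: [-0.009, 1.0, 0.0, 0.0]
force: [-0.1, -0.0, 0.6]
gripper_width: 0.0601
grasp_force: 0.0
```

Request:
play_rows:
  steps:
    - {"travel":[0.04,0,0],"twist":[0,0,0],"gripper":0.08}
    - {"travel":[0.05,0,0],"twist":[0,0,0],"gripper":0.08}
    - {"travel":[0.05,0,0],"twist":[0,0,0],"gripper":0.08}
    - {"travel":[0.05,0,0],"twist":[0,0,0],"gripper":0.08}
    - {"travel":[0.05,0,0],"twist":[0,0,0],"gripper":0.08}
    - {"travel":[0,0,0],"twist":[0,0,0],"gripper":0.08}
    - {"travel":[0,0,0],"twist":[0,0,0],"gripper":0.08}
    - {"travel":[0,0,0],"twist":[0,0,0],"gripper":0.08}

```text
time_s: 8.15
position: [0.3848, -0.0736, 0.5179]
tcp_rot: [-0.009, 1.0, -0.0, 0.0]
force: [0.3, 0.5, -0.0]
gripper_width: 0.0801
grasp_force: 0.0
```

```bash
python3 - <<'E'
from h import *
im,d=imaging.get_image("top"); cv2.imwrite("pics/top2.png",im); np.save("top2.npy",d)
cv2.imwrite("pics/crop2.png",cv2.resize(im[60:330,280:600],None,fx=2.2,fy=2.2,interpolation=cv2.INTER_CUBIC))
E
```

```text
(no output)
```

View pics/crop2.png

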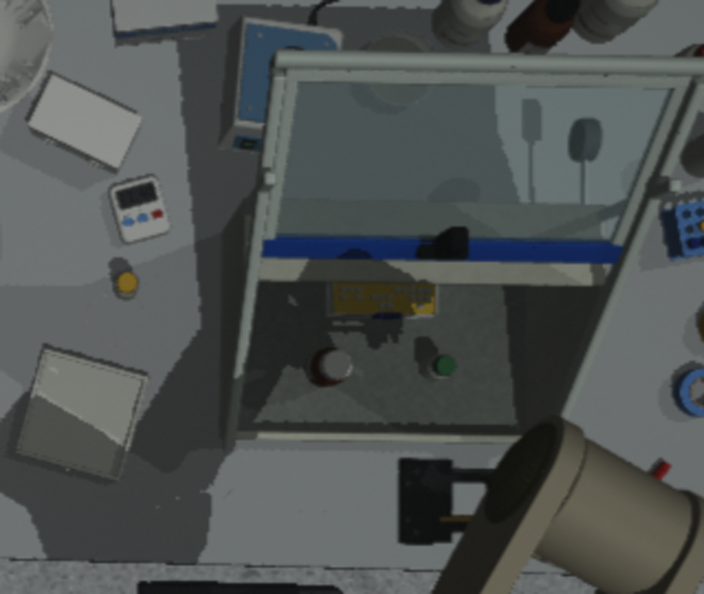

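The sash stays up, with its blue edge at crop y≈248. The brown bottle's white cap is at crop (336,365), the green cap at (443,365) and the tray centre at (81,412). I'm measuring all of these from depth.

```bash
python3 - <<'E'
from h import *
im=cv2.imread("pics/top2.png"); d=np.load("top2.npy")
f=lambda x,y:(280+(x+.5)/2.2-.5,60+(y+.5)/2.2-.5)
def cloud(u0,u1,v0,v1,lo,hi):
    P=np.array([pt("top",u,v,d[v,u]) for v in range(v0,v1) for u in range(u0,u1) if d[v,u]>0]); P=P[(P[:,2]>lo)&(P[:,2]<hi)]; return P
for n,a in(("cap",(418,447,212,240,.082,.1)),("green",(472,492,215,237,.058,.08))):
    P=cloud(*a); print(n,len(P),P.mean(0),P.min(0),P.max(0),(P.min(0)+P.max(0))/2)
print(plane("top",*f(336,365),.091))
P=cloud(284,350,212,282,.010,.03); r=cv2.minAreaRect(P[:,:2].astype(np.float32)); print("tray rim",len(P),r)
C=[plane("top",*f(*p),.016) for p in((45,346),(148,375),(119,479),(14,451))];print(np.mean(C,0),np.round(C,3).tolist())
E
```

```text
cap 150 [ 0.51479617 -0.00251898  0.09079999] [ 0.49846117 -0.01955882  0.08210645] [0.53086585 0.01350175 0.09755385] [ 0.51466351 -0.00302853  0.08983015]
green 74 [ 0.51877738 -0.13241133  0.06694782] [ 0.50813117 -0.14357132  0.05823602] [ 0.52876445 -0.12256929  0.07599419] [ 0.51844781 -0.1330703   0.0671151 ]
[ 0.51407103 -0.00273208  0.091     ]Traceback (most recent call last):
  File "<stdin>", line 9, in <module>
  File "<stdin>", line 5, in cloud
  File "h.py", line 15, in pt
    o,d=ray(n,u,v); return o+d*depth
        ~~~^^^^^^^
  File "h.py", line 9, in ray
    K,o,Rm,m=cam(n); D=m.get("dist",m.get("distortion"))
             ~~~^^^
  File "h.py", line 5, in cam
    m=imaging.camera_model(n); a=np.array(m["attitude"],float)
ValueError: time passes only in moves, steps and waits
```

Request:
play_rows:
  steps:
    - {"travel":[-0.033,0.017,0.0],"twist":[0,0,0],"gripper":0.08}
    - {"travel":[-0.033,0.017,0],"twist":[0,0,0],"gripper":0.08}
    - {"travel":[-0.033,0.017,0.0],"twist":[0,0,0],"gripper":0.08}
    - {"travel":[-0.032,0.0175,0.0],"twist":[0,0,0],"gripper":0.08}
    - {"travel":[0,0,0.04],"twist":[0,0,0],"gripper":0.08}
    - {"travel":[0,0,0.04],"twist":[0,0,0],"gripper":0.08}
    - {"travel":[0,0,0.04],"twist":[0,0,0],"gripper":0.08}
    - {"travel":[0,0,0.03],"twist":[0,0,0],"gripper":0.08}

```text
time_s: 9.0
position: [0.5144, -0.0023, 0.3645]
tcp_rot: [-0.009, 1.0, 0.0, -0.002]
force: [0.6, 0.4, -0.1]
gripper_width: 0.0796
grasp_force: 0.0
```

Request:
play_rows:
  steps:
    - {"travel":[0,0,0.03],"twist":[0,0,0],"gripper":0.08}
    - {"travel":[0,0,0.03],"twist":[0,0,0],"gripper":0.08}
    - {"travel":[0,0,0.03],"twist":[0,0,0],"gripper":0.08}
    - {"travel":[0,0,0.03],"twist":[0,0,0],"gripper":0.08}
    - {"travel":[0,0,0.025],"twist":[0,0,0],"gripper":0.08}
    - {"travel":[0,0,0.015],"twist":[0,0,0],"gripper":0.08}
    - {"travel":[0,0,0],"twist":[0,0,0],"gripper":0.08}
    - {"travel":[0,0,0],"twist":[0,0,0],"gripper":0.06}
  force: 15

```text
time_s: 9.8
position: [0.5144, -0.0025, 0.2075]
tcp_rot: [-0.009, 1.0, 0.0, -0.0]
force: [0.7, -0.2, 0.6]
gripper_width: 0.0743
grasp_force: 0.0
```

Request:
play_rows:
  steps:
    - {"travel":[0,0,0],"twist":[0,0,0],"gripper":0.05}
    - {"travel":[0,0,0],"twist":[0,0,0],"gripper":0.045}
    - {"travel":[0,0,0],"twist":[0,0,0],"gripper":0.04}
    - {"travel":[0,0,0],"twist":[0,0,0],"gripper":0.03}
    - {"travel":[0,0,0],"twist":[0,0,0],"gripper":0.03}
    - {"travel":[0,0,0],"twist":[0,0,0],"gripper":0.03}
    - {"travel":[0,0,0],"twist":[0,0,0],"gripper":0.03}
    - {"travel":[0,0,0],"twist":[0,0,0],"gripper":0.03}

```text
time_s: 10.6
position: [0.514, -0.0028, 0.2081]
tcp_rot: [-0.009, 1.0, -0.0, 0.0]
force: [-0.7, -0.5, 5.7]
gripper_width: 0.0435
grasp_force: 15.0
```

Request:
play_rows:
  steps:
    - {"travel":[0,0,-0.01],"twist":[0,0,0],"gripper":0.03}
    - {"travel":[0,0,-0.02],"twist":[0,0,0],"gripper":0.03}
    - {"travel":[0,0,-0.03],"twist":[0,0,0],"gripper":0.03}
    - {"travel":[0,0,-0.04],"twist":[0,0,0],"gripper":0.03}
    - {"travel":[0,0,-0.04],"twist":[0,0,0],"gripper":0.03}
    - {"travel":[0,0,-0.04],"twist":[0,0,0],"gripper":0.03}
    - {"travel":[0,0,-0.04],"twist":[0,0,0],"gripper":0.03}
    - {"travel":[0,0,-0.03],"twist":[0,0,0],"gripper":0.03}

```text
time_s: 11.4
position: [0.5133, -0.0025, 0.4607]
tcp_rot: [-0.009, 1.0, -0.0, 0.001]
force: [-0.2, -0.2, -1.2]
gripper_width: 0.0435
grasp_force: 15.0
```

Request:
play_rows:
  steps:
    - {"travel":[0.009,0.02,0],"twist":[0,0,0],"gripper":0.03}
    - {"travel":[0.009,0.04,0],"twist":[0,0,0],"gripper":0.03}
    - {"travel":[0.009,0.04,0],"twist":[0,0,0],"gripper":0.03}
    - {"travel":[0.009,0.045,0],"twist":[0,0,0],"gripper":0.03}
    - {"travel":[0.009,0.045,0],"twist":[0,0,0],"gripper":0.03}
    - {"travel":[0.01,0.045,0],"twist":[0,0,0],"gripper":0.03}
    - {"travel":[0,0.03,0],"twist":[0,0,0],"gripper":0.03}
    - {"travel":[0,0.02,0],"twist":[0,0,0],"gripper":0.03}

```text
time_s: 12.2
position: [0.453, 0.2833, 0.458]
tcp_rot: [-0.01, 1.0, 0.0, -0.0]
force: [-0.0, -0.1, -0.4]
gripper_width: 0.0433
grasp_force: 15.0
```

Request:
play_rows:
  steps:
    - {"travel":[0,0,0.03],"twist":[0,0,0],"gripper":0.03}
    - {"travel":[0,0,0.04],"twist":[0,0,0],"gripper":0.03}
    - {"travel":[0,0,0.04],"twist":[0,0,0],"gripper":0.03}
    - {"travel":[0,0,0.04],"twist":[0,0,0],"gripper":0.03}
    - {"travel":[0,0,0.03],"twist":[0,0,0],"gripper":0.03}
    - {"travel":[0,0,0.02],"twist":[0,0,0],"gripper":0.03}
    - {"travel":[0,0,0],"twist":[0,0,0],"gripper":0.03}
    - {"travel":[0,0,0],"twist":[0,0,0],"gripper":0.03}

```text
time_s: 13.0
position: [0.4541, 0.2814, 0.2586]
tcp_rot: [-0.009, 1.0, 0.0, 0.0]
force: [-0.3, 0.1, -0.3]
gripper_width: 0.0437
grasp_force: 15.0
```

```bash
python3 - <<'E'
from h import *
im,d=imaging.get_image("scene"); cv2.imwrite("pics/s2.png",cv2.resize(im[150:310,230:470],None,fx=3,fy=3)); print(monitor.get_state()["position"])
E
```

```text
[0.45421289 0.28145857 0.25910722]
```

View pics/s2.png

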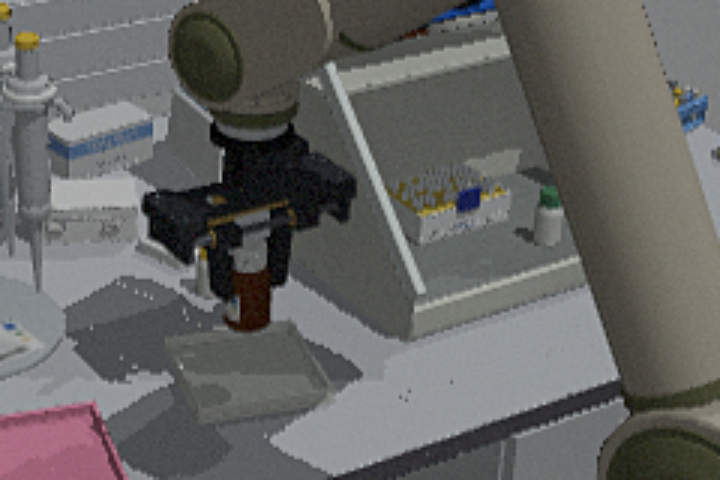

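The bottle is held upright at crop (250,290), above the tray whose centre is at crop (248,370), and the green bottle is still standing in the hood. I'm lowering it.

Request:
play_rows:
  steps:
    - {"travel":[0,0,0.015],"twist":[0,0,0],"gripper":0.03}
    - {"travel":[0,0,0.015],"twist":[0,0,0],"gripper":0.03}
    - {"travel":[0,0,0.01],"twist":[0,0,0],"gripper":0.03}
    - {"travel":[0,0,0.006],"twist":[0,0,0],"gripper":0.03}
    - {"travel":[0,0,0.003],"twist":[0,0,0],"gripper":0.03}
    - {"travel":[0,0,0.001],"twist":[0,0,0],"gripper":0.03}
    - {"travel":[0,0,0],"twist":[0,0,0],"gripper":0.03}
    - {"travel":[0,0,0],"twist":[0,0,0],"gripper":0.03}

```text
time_s: 13.85
position: [0.454, 0.2814, 0.2081]
tcp_rot: [-0.009, 1.0, 0.0, 0.0]
force: [-0.2, 0.2, -0.9]
gripper_width: 0.0433
grasp_force: 15.0
```

Request:
play_rows:
  steps:
    - {"travel":[0,0,0.001],"twist":[0,0,0],"gripper":0.03}
    - {"travel":[0,0,0.0005],"twist":[0,0,0],"gripper":0.03}
    - {"travel":[0,0,0],"twist":[0,0,0],"gripper":0.03}
    - {"travel":[0,0,0],"twist":[0,0,0],"gripper":0.03}
    - {"travel":[0,0,0],"twist":[0,0,0],"gripper":0.03}
    - {"travel":[0,0,0],"twist":[0,0,0],"gripper":0.03}
    - {"travel":[0,0,0],"twist":[0,0,0],"gripper":0.03}
    - {"travel":[0,0,0],"twist":[0,0,0],"gripper":0.03}

```text
time_s: 14.65
position: [0.4541, 0.2814, 0.2071]
tcp_rot: [-0.009, 1.0, 0.0, 0.0]
force: [-2.5, -0.9, 7.4]
gripper_width: 0.0435
grasp_force: 15.0
```

Contact at 7 N. I'm releasing slowly, then rising.

Request:
play_rows:
  steps:
    - {"travel":[0,0,0],"twist":[0,0,0],"gripper":0.046}
    - {"travel":[0,0,0],"twist":[0,0,0],"gripper":0.05}
    - {"travel":[0,0,0],"twist":[0,0,0],"gripper":0.06}
    - {"travel":[0,0,0],"twist":[0,0,0],"gripper":0.07}
    - {"travel":[0,0,0],"twist":[0,0,0],"gripper":0.08}
    - {"travel":[0,0,0],"twist":[0,0,0],"gripper":0.08}
    - {"travel":[0,0,0],"twist":[0,0,0],"gripper":0.08}
    - {"travel":[0,0,-0.01],"twist":[0,0,0],"gripper":0.08}

```text
time_s: 15.45
position: [0.4537, 0.2812, 0.2156]
tcp_rot: [-0.009, 1.0, -0.0, -0.001]
force: [0.2, -0.2, -0.4]
gripper_width: 0.08
grasp_force: 0.0
```

Request:
play_rows:
  steps:
    - {"travel":[0,0,-0.03],"twist":[0,0,0],"gripper":0.08}
    - {"travel":[0,0,-0.04],"twist":[0,0,0],"gripper":0.08}
    - {"travel":[0,0,-0.04],"twist":[0,0,0],"gripper":0.08}
    - {"travel":[0,0,-0.04],"twist":[0,0,0],"gripper":0.08}
    - {"travel":[0,0,-0.04],"twist":[0,0,0],"gripper":0.08}
    - {"travel":[0.03,0,0],"twist":[0,0,0],"gripper":0.08}
    - {"travel":[0.04,0,0],"twist":[0,0,0],"gripper":0.08}
    - {"travel":[0.04,0,0],"twist":[0,0,0],"gripper":0.08}

```text
time_s: 16.25
position: [0.3424, 0.2791, 0.4069]
tcp_rot: [-0.008, 1.0, 0.0, 0.0]
force: [0.5, 0.8, -0.3]
gripper_width: 0.08
grasp_force: 0.0
```

Request:
play_rows:
  steps:
    - {"travel":[0.02,0,0],"twist":[0,0,0],"gripper":0.08}
    - {"travel":[0,0,0],"twist":[0,0,0],"gripper":0.08}
    - {"travel":[0,0,0],"twist":[0,0,0],"gripper":0.08}
    - {"travel":[0,0,0],"twist":[0,0,0],"gripper":0.08}
    - {"travel":[0,0,0],"twist":[0,0,0],"gripper":0.08}
    - {"travel":[0,0,0],"twist":[0,0,0],"gripper":0.08}
    - {"travel":[0,0,0],"twist":[0,0,0],"gripper":0.08}
    - {"travel":[0,0,0],"twist":[0,0,0],"gripper":0.08}

```text
time_s: 17.05
position: [0.3241, 0.2791, 0.4061]
tcp_rot: [-0.009, 1.0, -0.0, -0.0]
force: [0.6, 1.2, 0.4]
gripper_width: 0.08
grasp_force: 0.0
```

```bash
python3 - <<'E'
from h import *
im,d=imaging.get_image("top"); im2,_=imaging.get_image("scene")
cv2.imwrite("pics/end.png",np.hstack([cv2.resize(im[60:300,270:600],(400,291)),cv2.resize(im2[120:320,230:505],(400,291))]))
E
```

```text
(no output)
```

View pics/end.png

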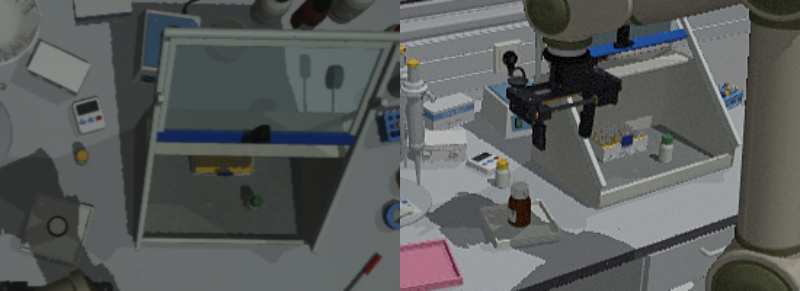

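The brown bottle stands upright in the white tray at (520,205). The sash is up at (640,42), the green-capped bottle stands at (666,148), and the robot is clear.

```bash
python3 -c "
from workcell import arm; print(arm.sign_off())"
```

```text
the job is handed in; nothing more can be done
None
```

I handed the job in at about 17 s of the 54 s allowed: the sash is up at its stop and staying there, the brown bottle stands upright in the white tray, and the green-capped bottle was left standing in the hood; sign-off gave no verdict.

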